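# Bring the vial shaker up four clicks and start it

### The arm

A 6-joint arm with a two-finger parallel gripper is mounted at the origin on a cart in front of the work surface, level with it; the furniture and walls round the work are solid. World frame = base frame: x ahead of the robot, y to its left, z up, the work surface at z = 0. Lengths are in m, angles in rad, forces in N, time in s.
With the tool pointing down it reaches from about 0.375 to 0.925 m from the base axis. Payload 5.7 kg.
Tool frame: the origin (TCP) lies at the very end of the fingers, on their centre line; the grasp point (between the pads) lies 19 mm behind it; z points along the fingers, y is the direction in which the jaws open and shut (so a half turn about z gives the same grasp; the last joint's range is limited). The gripper opens to 85 mm and grips with 20 to 120 N. Pads are 22 mm wide; open, the fingers measure 114 mm over their backs; the gripper's body (76 mm by 85 mm) begins 54 mm behind the grasp point. The pads swing forward as they close: fully open they stand 13 mm farther back than shut.
Start: joints at [-1.309, 0.359, 1.51, -0, 1.272, -0.115], TCP at [0.221, -0.558, 0.231] pointing down, gripper open.
Joint ranges: [-2.97, 2.97], [-1.01, 2.36], [0.21, 2.38], [-0.96, 4.11], [0.2, 2.71], [-2.98, 2.98]. Speed limits (rad/s): [2.39, 2.39, 3.14, 3.14, 3.14, 3.14].

### API

Orientations are given as a rotation vector (axis times angle).
In Python, from cell import ctrl gives the robot as it stands. Calls block until the motion is done:
- ctrl.move_to(position, orientation): joint-space move of the TCP to a pose.
- ctrl.line_to(position, speed=0.15, orientation=None, force_limit=None): straight line of the TCP; orientation=None keeps the orientation; speed is the mean speed in m/s. With force_limit (N) it stops when the force on the tool has changed by that much, and returns True; else False.
- ctrl.move_joints(angles): joint-space move.
- ctrl.command_gripper(opening, f_grip=None): finger opening in m; f_grip is the grip in N (None keeps the last); returns when the fingers have stopped.
- ctrl.hold(seconds).
- ctrl.ik(position, orientation): joint angles nearest the present ones, or None.
- ctrl.get_state(): the state.
- ctrl.grab_frame(name): name is "scene" or "top" or "wrist"; returns the picture (384x512x3 uint8, red, green, blue); there is no depth.
- ctrl.camera_model(name): a dict with "K" (3x3 intrinsics, pixels), "R" (3x3) and "t" (3): a world point X has camera coordinates R X + t. Camera axes: x right, y down, z forward; pixel columns grow to the right and rows downward; lengths in m; the calibration is good to about 2 mm. A picture is of the moment at which its call begins: read the wrist's pose just before it. camera_model takes no time and is no camera call; for the wrist camera it gives the pose at the moment of the call.
A pose or a line that the arm cannot do raises ctrl.IKError and nothing moves.
- ctrl.finish_job(): hands the job in, once; it reports no verdict.
Trained networks look in the newest picture that a camera, given by its name, has taken for a name from the list of things; names that differ only in an ending like _2 or _b are one class to them, and where a whole thing is asked for, a point or a joint stands for the part that bears it (a point fixed in the world has none). Each returns a list of dicts, best first, with "confidence" (0 to 1); they miss things now and then, are a little off and sometimes report something else, mostly with a low value. They report only what shows in the picture. A call takes as long as a camera call.
- ctrl.look_for(camera, label): "xyz" ([x, y, z] in m, in world coordinates, good to about 4 mm: the middle of the surface that is visible of it).
- ctrl.pinpoint(camera, label): "xyz" ([x, y, z] in m, in world coordinates, good to about 4 mm: a listed point, or the origin of a listed thing).
The state is a dict: "time": time; "q": joint angles; "joint_velocities": joint speeds; "joint_efforts": joint torques, N m; "tcp_pos": TCP position; "tool_rot": TCP orientation; "force": force on the tool from outside, world axes, zero at the start; "ft_torque": the same for the moment, N m; "grip_width": finger opening in m.
Only numpy, scipy, OpenCV 4.12 (cv2) and the standard library are available. Lean on these libraries where they do the work, as an engineer would, in place of code of your own. Each camera call takes 0.05 s, during which the arm holds its last target.

### The job

The vials in the little bench shaker need a harder shake: with a fingertip, push the wing of its click-stop speed dial round clockwise (seen from above) exactly four clicks up from where it now stands, so that it rests in that fourth click, and only then press the green start button fully down and let it come up. Push the dial gently and do not pinch or grasp anything; leave the vials standing in their tray and the bench timer where it lies, and finish clear of everything.

Things in the scene. Friction and masses are not known exactly. Their poses are not given: they have to be found in the camera images.
- vial_shaker: white bench vial shaker, fixed, 180 mm deep (its x, front at -x), 240 mm wide (its y, left at +y); origin under its centre on the bench. Right half: control housing with a flat deck 60.5 mm high, black dial at the back, green start button in front of it. Low left half: platform with a blue six-cell tray and three loose vials, caps 108 mm above the bench
- speed_dial (a joint): dial angle in rad, grows clockwise seen from above; 11 clicks 0.4189 apart from 0 to 4.189 (deck ticks), stops beyond; starts in one of the first three. At 0 the wing points 120 deg counter-clockwise from the shaker's +x. A sprung ball holds each click: about 0.085 N m (2 to 5 N on the wing) lifts it out, resistance falls to nothing half way, then the dial snaps on into the next click and stays
- dial_axis (a point): on the dial's axis, level with the top of its wing, 88.5 mm above the bench; axes as the shaker's, does not turn with the dial. Black dial: skirt 60 mm across, its top 67 mm above the bench; hub 30 mm across; upright wing 11 mm thick, 21.5 mm above the skirt, reaching 42 mm from the axis on its pointing side (white line on top) and 16 mm on the other
- dial_tip (a point): tip of the dial's wing on the pointing side: at the wing's top (88.5 mm above the bench), on its centre line, 42 mm from the axis; it moves with the dial; its x points outward along the wing, z up
- start_button (a joint): the green start button's travel in m: 0 up, 0.006 fully down; a spring returns it (about 1.5 N to begin, 5 N fully down)
- start_button_top (a point): centre of the top face of the green round start button, 24 mm across, top 82.5 mm above the bench when up, in a grey collar 40 mm across and 72.5 mm high; presses straight down; 92 mm in front of the dial's axis
- vial_1: sample vial, blue cap, 27 mm across, 66 mm tall, origin under its centre, upright in the back left cell of the tray; loose, leave it alone
- vial_2: sample vial, black cap, 27 mm across, 66 mm tall, origin under its centre, upright in the front middle cell; loose, leave it alone
- vial_3: sample vial, blue cap, 27 mm across, 66 mm tall, origin under its centre, upright in the back right cell; loose, leave it alone
- vacuum_pot: aluminium vacuum pot with clear lid, fixed furniture, 217 mm across, its gauge and valve reach 280 mm above the bench; origin under its centre; stands to the right of the vial shaker, in the way of an arm coming from the right: pass over it. Another fixed machine, 750 mm tall, fills the bench's right end from about 0.4 m right of the robot's middle line, beginning about 0.42 m ahead: draw the arm in before swinging past it
- lab_timer: white bench timer with a small display, 56 x 64 x 18 mm, origin under its centre, lies on the bench to the left of the shaker; loose, leave it alone

How it is judged:
By the outcome, as a careful person would: the job done as asked, in the order asked, and still so for the second after the job is handed in, with the robot touching nothing.
It also fails if it takes over 51 s, if anything falls off the work surface, if the arm or the gripper's body presses on something with over 40 N, if the wrist force passes 120 N, or if a joint passes its speed limit or range.

## Working session

There is one attempt and no reset: what is moved stays moved. The work goes in short steps, each a Python script; the robot and the scene stay as the last script left them, time stands still between calls to the robot, and variables do not carry over. Pictures are saved under pics/ and viewed, and the job is handed in when it is done.

```bash
ls; mkdir -p pics; python3 - <<'E'
from cell import ctrl
import cv2, numpy as np
s=ctrl.get_state(); print(s['time'],s['tcp_pos'],s['tool_rot'],s['force'],s['grip_width'])
for n in ("scene","top"):
    f=ctrl.grab_frame(n); cv2.imwrite(f"pics/{n}0.png",f[:,:,::-1])
    for l in ("dial_axis","dial_tip","start_button_top","vial_shaker","vacuum_pot","lab_timer"):
        print(n,l,[(np.round(d['xyz'],4).tolist(),round(d['confidence'],2)) for d in ctrl.pinpoint(n,l)[:2]])
print(ctrl.get_state()['time'])
E
```

```text
pics
0.0 [ 0.220562   -0.55723748  0.23043647] [-3.08414878e+00 -5.88049283e-01  2.68795208e-04] [ 0.7071587  -0.48442435 -0.15710748] 0.08585150622931957
scene dial_axis [([0.5392, 0.2686, 0.0844], 0.88), ([0.5011, 0.3219, -0.0029], 0.16)]
scene dial_tip [([0.4996, 0.3231, -0.0014], 0.67), ([0.5263, 0.3098, 0.0883], 0.58)]
scene start_button_top [([0.4457, 0.2536, 0.0817], 0.63)]
scene vial_shaker [([0.4981, 0.3225, -0.0019], 0.72), ([0.5382, 0.3611, 0.0392], 0.4)]
scene vacuum_pot []
scene lab_timer [([0.5271, 0.3088, 0.0927], 0.62), ([0.4573, 0.5029, 0.0034], 0.6)]
top dial_axis [([0.5393, 0.2702, 0.0893], 0.9)]
top dial_tip [([0.5236, 0.3113, 0.0862], 0.69)]
top start_button_top [([0.4479, 0.2566, 0.083], 0.63)]
top vial_shaker [([0.4993, 0.3219, -0.0042], 0.73)]
top vacuum_pot []
top lab_timer [([0.4579, 0.4961, -0.0022], 0.61)]
0.7
```

View pics/scene0.png

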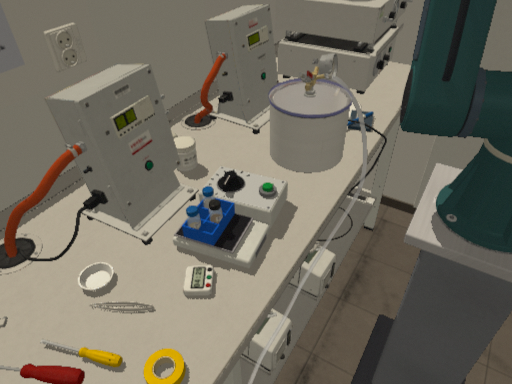

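View pics/top0.png

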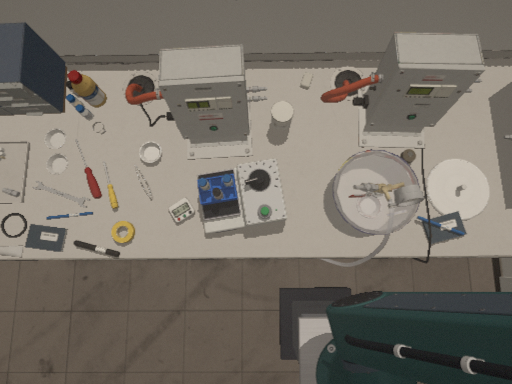

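```bash
cat > h.py <<'E'
from cell import ctrl
import cv2, numpy as np
def crop(n,src,u,v,r,out,k=8):
    f=src[v-r:v+r,u-r:u+r]; cv2.imwrite(out,cv2.resize(f,None,fx=k,fy=k,interpolation=cv2.INTER_CUBIC))
def proj(n,X,c=None):
    c=c or ctrl.camera_model(n); p=np.array(c['K'])@(np.array(c['R'])@np.array(X)+np.array(c['t'])); return p[:2]/p[2]
E
python3 - <<'E'
from h import *
for n,u,v in(("top",260,190),("scene",240,188)):
    crop(n,cv2.imread(f"pics/{n}0.png"),u,v,34,f"pics/{n}0z.png")
    A=np.array([.5393,.2694,.0885])
    print(n,proj(n,A),proj(n,[.447,.255,.0825]))
    for k in range(3):
        a=np.radians(8.9+120-24*k); print(k,proj(n,A+.042*np.array([np.cos(a),np.sin(a),0])))
E
```

```text
top [258.94321155 177.12229285] [264.39386346 210.39823165]
0 [247.15193873 186.53632638]
1 [244.30220305 181.04368117]
2 [243.99675553 174.90682549]
scene [229.82800082 172.83763797] [267.59300838 184.08810778]
0 [231.32957306 184.01374624]
1 [223.55523348 183.71960651]
2 [216.96897781 181.49407775]
```

View pics/top0z.png

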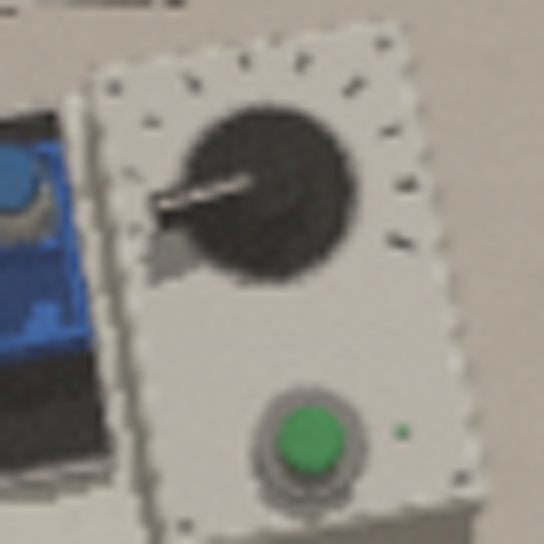

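View pics/scene0z.png

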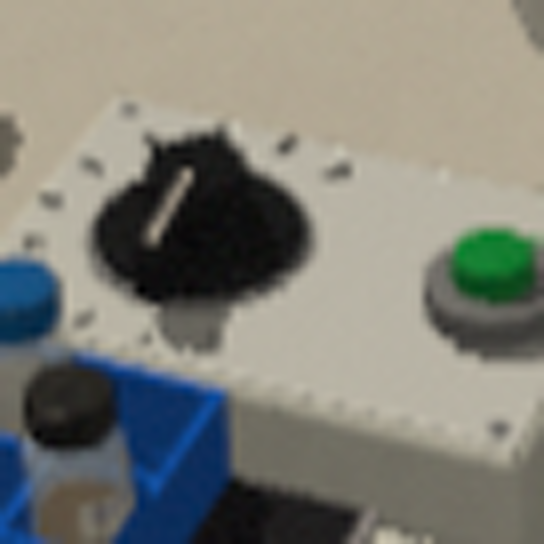

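```bash
cat >> h.py <<'E'
from scipy.spatial.transform import Rotation as Ro
Z=np.array([0,0,1.])
def rv(xdir):  # tool down with tool x along xdir
    x=np.array([xdir[0],xdir[1],0.]);x/=np.linalg.norm(x); z=-Z; y=np.cross(z,x)
    return Ro.from_matrix(np.c_[x,y,z]).as_rotvec()
def pose(A,yaw,th,r,off,z,sgn):
    f=np.radians(th)+yaw; d=np.array([np.cos(f),np.sin(f),0]); p=np.array([np.sin(f),-np.cos(f),0])
    c=A+r*d-p*off; c[2]=z
    return c, rv(sgn*p)
E
python3 - <<'E'
from h import *
print(ctrl.get_state()['tcp_pos'])
for n in("top","scene"):
    for l in("vial_3","vacuum_pot","vial_shaker"):
        for fn in (ctrl.pinpoint,ctrl.look_for):
            print(n,l,fn.__name__,[(np.round(d['xyz'],4).tolist(),round(d['confidence'],2)) for d in fn(n,l)[:4]])
A=np.array([.5393,.2694,.0885]);yaw=np.radians(8.9)
for s in(1,-1):
  for th in (96,60,30,0):
    c,o=pose(A,yaw,th,.033,.022,.074,s); q=ctrl.ik(c,o); print(s,th,c.round(3),None if q is None else np.round(q,2))
for p in ((.14,-.44,.4),(.42,0,.42),(.42,.1,.42)):
    for s in (1,-1):
        print(p,s,ctrl.ik(np.array(p),rv([s,0])))
E
```

```text
[ 0.22075364 -0.5578736   0.23127968]
top vial_3 call [([0.5342, 0.363, 0.0391], 0.57), ([0.5011, 0.3858, 0.0433], 0.51), ([0.5249, 0.4215, 0.0406], 0.48)]
top vial_3 call [([0.532, 0.36, 0.104], 0.6), ([0.4949, 0.3821, 0.1049], 0.43)]
top vacuum_pot call []
top vacuum_pot call []
top vial_shaker call [([0.4993, 0.3219, -0.0042], 0.73)]
top vial_shaker call [([0.4905, 0.3097, 0.0582], 0.81)]
scene vial_3 call [([0.4984, 0.3868, 0.0356], 0.74), ([0.5268, 0.426, 0.0437], 0.7), ([0.5351, 0.3587, 0.0413], 0.48)]
scene vial_3 call [([0.5337, 0.3641, 0.096], 0.76), ([0.5217, 0.4322, 0.0933], 0.68), ([0.4885, 0.3946, 0.0879], 0.6), ([0.4714, 0.3378, 0.0516], 0.29)]
scene vacuum_pot call []
scene vacuum_pot call [([0.5298, 0.281, 0.0722], 0.59)]
scene vial_shaker call [([0.4981, 0.3225, -0.0019], 0.72), ([0.5382, 0.3611, 0.0392], 0.4)]
scene vial_shaker call [([0.473, 0.3377, 0.049], 0.71)]
1 96 [0.51  0.296 0.074] [ 0.41  0.52  1.69 -0.    0.93  1.72]
1 60 [0.531 0.308 0.074] [ 0.41  0.55  1.63 -0.    0.96  2.35]
1 30 [0.551 0.307 0.074] [ 0.4   0.57  1.59 -0.    0.98  2.86]
1 0 [0.568 0.29
[... 197 characters left out ...]
74] [ 0.4   0.57  1.59 -0.    0.98 -0.28]
-1 0 [0.568 0.296 0.074] [ 0.37  0.58  1.57 -0.    0.99  0.22]
(0.14, -0.44, 0.4) 1 [-1.41252245e+00  3.44616741e-02  1.51870137e+00 -4.44089210e-16
  1.58842961e+00  1.58273878e-01]
(0.14, -0.44, 0.4) -1 None
(0.42, 0, 0.42) 1 [-1.64792473e-01 -4.18284295e-02  1.54891268e+00 -4.44089210e-16
  1.63450841e+00  1.40600385e+00]
(0.42, 0, 0.42) -1 [-0.16479247 -0.04182843  1.54891268  0.          1.63450841 -1.7355888 ]
(0.42, 0.1, 0.42) 1 [ 7.34713665e-02 -2.22285194e-02  1.53018481e+00 -4.44089210e-16
  1.63363636e+00  1.64426769e+00]
(0.42, 0.1, 0.42) -1 [ 7.34713665e-02 -2.22285194e-02  1.53018481e+00 -4.44089210e-16
  1.63363636e+00 -1.49732496e+00]
```

```bash
python3 - <<'E'
from h import *
ctrl.command_gripper(0.0,20)
s=ctrl.get_state();print(s['time'],s['tcp_pos'],s['grip_width'])
ctrl.move_joints([-1.309,-0.05,1.55,0,1.6416,-1.0]);print(ctrl.get_state()['time'],ctrl.get_state()['tcp_pos'])
ctrl.move_joints([0.41,-0.05,1.55,0,1.6416,-1.42]);print(ctrl.get_state()['time'])
for n in("wrist","scene","top"):
    cv2.imwrite(f"pics/{n}1.png",ctrl.grab_frame(n)[:,:,::-1])
    for l in ("dial_axis","dial_tip","start_button_top"):
        print(n,l,[(np.round(d['xyz'],4).tolist(),round(d['confidence'],2)) for d in ctrl.pinpoint(n,l)[:2]])
c=ctrl.camera_model("wrist");np.savez("w1.npz",**{k:np.array(v) for k,v in c.items() if k in "KRt"})
print(ctrl.get_state()['force'])
E
```

```text
2.0667 [ 0.22075536 -0.55786906  0.23127236] 0.0002461020374481551
3.1083 [ 0.17269333 -0.37841045  0.42235785]
5.3583
wrist dial_axis [([0.5346, 0.2655, 0.0891], 0.91)]
wrist dial_tip [([0.5258, 0.308, 0.0892], 0.62)]
wrist start_button_top [([0.4535, 0.2503, 0.0814], 0.46)]
scene dial_axis [([0.5399, 0.2709, 0.0851], 0.69)]
scene dial_tip [([0.5237, 0.3087, 0.0912], 0.97)]
scene start_button_top [([0.4444, 0.2533, 0.0834], 0.55)]
top dial_axis [([0.5385, 0.2702, 0.0897], 0.81)]
top dial_tip []
top start_button_top []
[ 0.12436163 -0.68963832 -0.21828255]
```

View pics/wrist1.png

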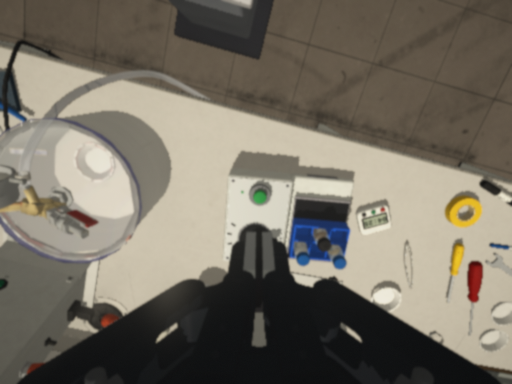

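The wrist picture shows the green button at (260,194), with the dial behind it half hidden by the fingers. The tray with its three vials stands at about (320,240). I'll measure the button by its colour.

```bash
python3 - <<'E'
from h import *
def back(uv,K,R,t,z):
    d=R.T@np.linalg.inv(K)@np.array([*uv,1.]); o=-R.T@t; return o+d*(z-o[2])/d[2]
w=np.load("w1.npz")
cams={n:ctrl.camera_model(n) for n in("top","scene")}
cams['wrist']=w
for n,fn,roi in(("top","top0",(264,210)),("scene","scene0",(268,188)),("wrist","wrist1",(260,194))):
    im=cv2.imread(f"pics/{fn}.png").astype(int); b,g,r=im[...,0],im[...,1],im[...,2]
    m=(g>1.6*r)&(g>1.4*b)&(g>50); v,u=np.nonzero(m); k=(abs(u-roi[0])<15)&(abs(v-roi[1])<15); u,v=u[k],v[k]
    c=cams[n]; K,R,t=[np.array(c[x]) for x in"KRt"]
    print(n,k.sum(),u.mean(),v.mean(),back((u.mean(),v.mean()),K,R,t,.081))
# skirt/dial dark blob
for n,fn,roi in(("top","top0",(260,180)),):
    im=cv2.imread(f"pics/{fn}.png").max(2); m=np.zeros_like(im);m[165:195,246:275]=im[165:195,246:275]<95
    v,u=np.nonzero(m);c=cams[n]; K,R,t=[np.array(c[x]) for x in"KRt"]; print(m.sum(),u.mean(),v.mean())
    cn=max(cv2.findContours(m.astype(np.uint8),0,1)[0],key=cv2.contourArea)
    (x,y),rad=cv2.minEnclosingCircle(cn)
    # right half of skirt + top/bottom
    print(u[u>255].max(),v.min(),v.max(),back((u.max()+.5-0,(v.min()+v.max())/2),K,R,t,.067))
    A=np.array([.5387,.2695,.067]);
    ang=np.linspace(0,2*np.pi,90); P=np.array([proj(n,A+.03*np.array([np.cos(a),np.sin(a),0])) for a in ang])
    print(P.min(0),P.max(0))
    up=lambda uv,z:back(uv,K,R,t,z)
    p=up((245.4,181.7),.0885);q=up((257.2,178.5),.0885);d=p-q;print(p,q,np.degrees(np.arctan2(d[1],d[0])))
E
```

```text
top 45 264.5777777777778 210.35555555555555 [0.44731612 0.25448751 0.081     ]
scene 77 267.5194805194805 186.76623376623377 [0.44327609 0.26176129 0.081     ]
wrist 123 259.5040650406504 196.4471544715447 [0.44611856 0.25499711 0.081     ]
359 258.6239554317549 179.89972144846797
269 170 190 [0.53573026 0.23980102 0.067     ]
[248.41930453 168.7717147 ] [269.59182954 189.44788883]
[0.52661806 0.30694456 0.0885    ] [0.53542642 0.27424984 0.0885    ] 105.0781960979022
```

```bash
python3 - <<'E'
from h import *
A=np.array([.538,.2694,.0885]);yaw=np.radians(9.0)
c,o=pose(A,yaw,96,.033,.030,.13,-1)
c2=c.copy();c2[2]=.3
ctrl.move_to(c2,o); 
ctrl.line_to(c,.2)
print(ctrl.get_state()['time'],ctrl.get_state()['tcp_pos'],c)
for n in("wrist","scene","top"):
    cv2.imwrite(f"pics/{n}2.png",ctrl.grab_frame(n)[:,:,::-1])
    print(proj(n,c), proj(n,A))
for n in("scene","wrist"):
    im=cv2.imread(f"pics/{n}2.png"); u,v=(235,175) if n=="scene" else (260,235)
    crop(n,im,u,v,50,f"pics/{n}2z.png",6)
E
```

```text
7.8 [0.50141002 0.29392902 0.13158846] [0.5004812  0.29351098 0.13      ]
[256.6002407  242.73106517] [210.84737316 250.32698278]
[237.3037255  168.61649557] [230.29328403 173.00770851]
[249.67848593 187.97399124] [258.94564947 177.57983687]
```

View pics/scene2z.png

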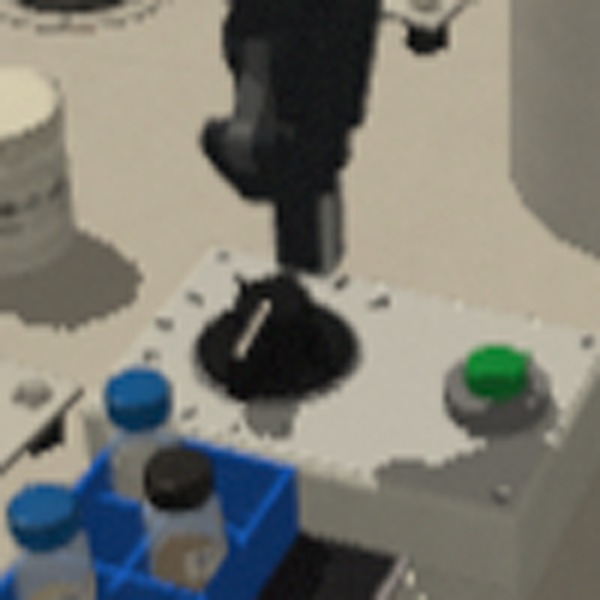

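View pics/wrist2.png

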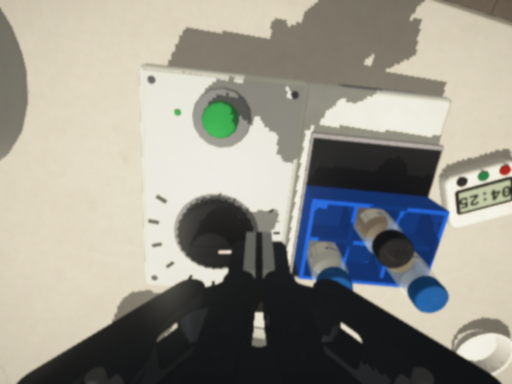

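```bash
python3 - <<'E'
from h import *
im=cv2.imread("pics/wrist2.png"); 
A=np.array([.538,.2694,0]);yaw=np.radians(9.0)
def circ(C,r,z,col):
    P=np.array([proj("wrist",[C[0]+r*np.cos(a),C[1]+r*np.sin(a),z]) for a in np.linspace(0,2*np.pi,60)])
    cv2.polylines(big,[np.int32((P-[130,50])*4)],True,col,1)
big=cv2.resize(im[50:200+50,130:330],None,fx=4,fy=4,interpolation=cv2.INTER_CUBIC)[:600]
circ(A,.03,.067,(0,0,255))
B=A-.092*np.array([np.cos(yaw),np.sin(yaw),0]);print(B)
circ(B,.012,.0825,(0,0,255));circ(B,.02,.0725,(255,0,0))
for th in(120,96,72):
    f=np.radians(th)+yaw
    p=[proj("wrist",[A[0]+r*np.cos(f),A[1]+r*np.sin(f),.0885]) for r in(.0,.042)]
    cv2.line(big,*[tuple(int(x) for x in (q-[130,50])*4) for q in p],(0,255,255),1)
big=cv2.resize(big,(0,0),fx=1,fy=1)
c,o=pose(A,yaw,96,.033,.030,.074,-1)
T=Ro.from_rotvec(o).as_matrix()
P=np.array([proj("wrist",c+T@np.array([a*.011,b*.0145,0])) for a,b in((1,1),(1,-1),(-1,-1),(-1,1))])
cv2.polylines(big,[np.int32((P-[130,50])*4)],True,(255,0,255),1)
cv2.imwrite("pics/ov2.png",big); print(big.shape)
E
```

```text
[0.44713267 0.25500803 0.        ]
(600, 800, 3)
```

View pics/ov2.png

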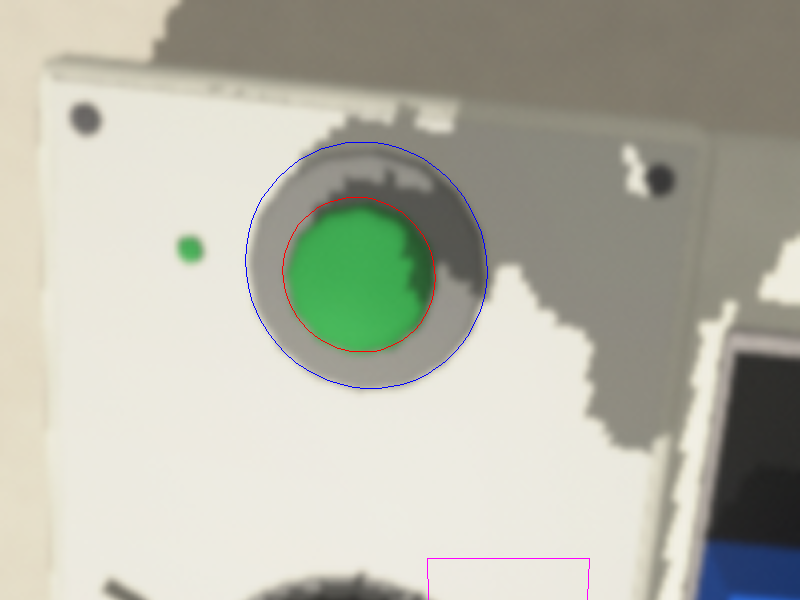

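```bash
cat >> h.py <<'E'
def overlay(im,out,A,yaw,ths,u0,v0,k=4,rect=None):
    big=cv2.resize(im[v0:v0+150,u0:u0+200],None,fx=k,fy=k,interpolation=cv2.INTER_CUBIC)
    pr=lambda X:(proj("wrist",X)-[u0,v0]+.5)*k
    P=np.array([pr([A[0]+.03*np.cos(a),A[1]+.03*np.sin(a),.067]) for a in np.linspace(0,2*np.pi,60)])
    cv2.polylines(big,[np.int32(P)],True,(0,0,255),1)
    for th in ths:
        f=np.radians(th)+yaw
        p=[pr([A[0]+r*np.cos(f),A[1]+r*np.sin(f),.0885]) for r in(.0,.042)]
        cv2.line(big,*[tuple(int(x) for x in q) for q in p],(0,255,255),1)
    if rect is not None:
        c,o=rect;T=Ro.from_rotvec(o).as_matrix()
        P=np.array([pr(c+T@np.array([a*.011,b*.0145,0])) for a,b in((1,1),(1,-1),(-1,-1),(-1,1))])
        cv2.polylines(big,[np.int32(P)],True,(255,0,255),1)
    cv2.imwrite(out,big)
E
python3 - <<'E'
from h import *
A=np.array([.538,.2694,0]);yaw=np.radians(9.0)
overlay(cv2.imread("pics/wrist2.png"),"pics/ov3.png",A,yaw,(120,96,72),130,150,rect=pose(A,yaw,96,.033,.03,.074,-1))
E
```

```text
(no output)
```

View pics/ov3.png

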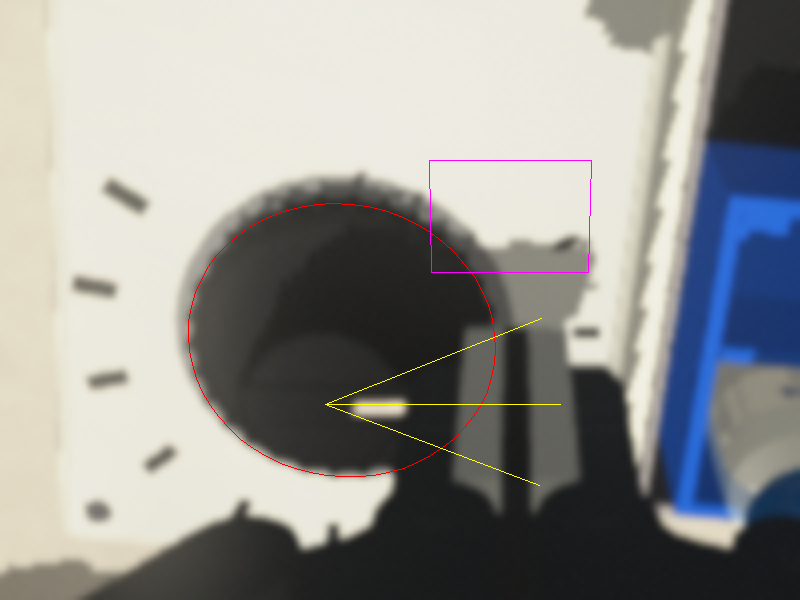

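```bash
cat >> h.py <<'E'
A=np.array([.538,.2694,.0885]);yaw=np.radians(9.0)
def tang(th):
    f=np.radians(th)+yaw; return np.array([np.sin(f),-np.cos(f),0])
def push(ths,off=.0165,z=.074,speed=.04,lim=10):
    for th in ths:
        c,o=pose(A,yaw,th,.033,off,z,-1)
        hit=ctrl.line_to(c,speed,o,force_limit=lim)
        s=ctrl.get_state(); print(th,round(s['time'],2),'F',np.round(s['force'],1),'along',round(float(s['force']@tang(th)),2),hit)
        if hit: return False
    return True
E
python3 - <<'E'
from h import *
c,o=pose(A,yaw,96,.033,.03,.074,-1)
print(ctrl.line_to(c,.08,o,force_limit=8)); s=ctrl.get_state();print(s['time'],s['tcp_pos'],c,s['force'])
push([96,90,84,78])
overlay(ctrl.grab_frame("wrist"),"pics/ov4.png",A,yaw,(96,72),130,150)
E
```

```text
False
8.8 [0.50081372 0.29366649 0.0742196 ] [0.5004812  0.29351098 0.074     ] [ 0.17581879 -0.10169731 -0.03010703]
96 9.29 F [-1.3  0.  -0.5] along -1.25 False
90 9.55 F [ 0.   1.1 -0.1] along 0.19 False
84 9.81 F [1.  0.4 0. ] along 1.0 False
78 10.07 F [ 0.  -1.2  0.3] along 0.1 False
```

```bash
python3 - <<'E'
from h import *
f=ctrl.grab_frame("wrist")
cv2.imwrite("pics/wrist5.png",f[:,:,::-1]);cv2.imwrite("pics/scene5.png",ctrl.grab_frame("scene")[:,:,::-1])
a=cv2.imread("pics/wrist5.png");b=cv2.imread("pics/scene5.png")
crop("",b,235,175,50,"pics/s5z.png",6)
overlay(a,"pics/ov5.png",A,yaw,(96,72),130,150)
print(ctrl.get_state()['tcp_pos'],pose(A,yaw,78,.033,.0165,.074,-1)[0],ctrl.get_state()['force'])
E
```

```text
[0.52310052 0.30310157 0.07399674] [0.5232497  0.30321832 0.074     ] [-0.16989672  0.21884561 -0.40776249]
```

View pics/ov5.png

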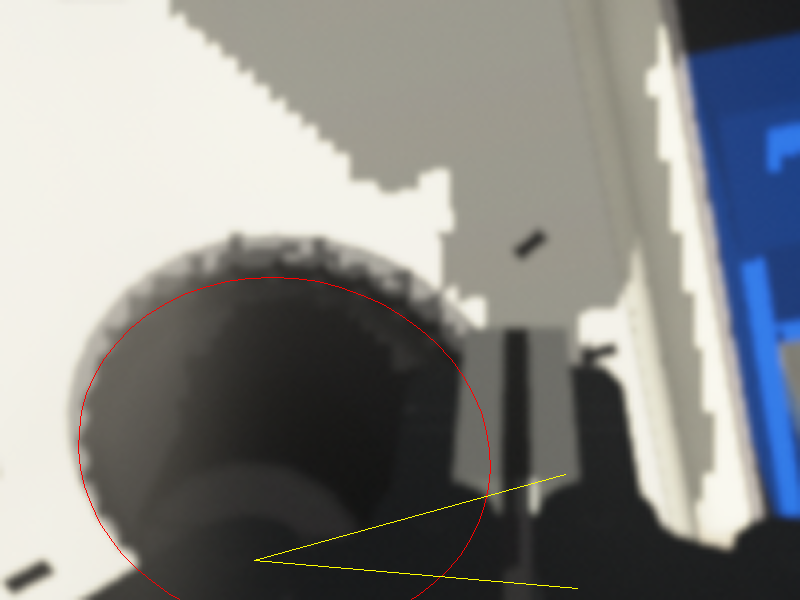

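View pics/s5z.png

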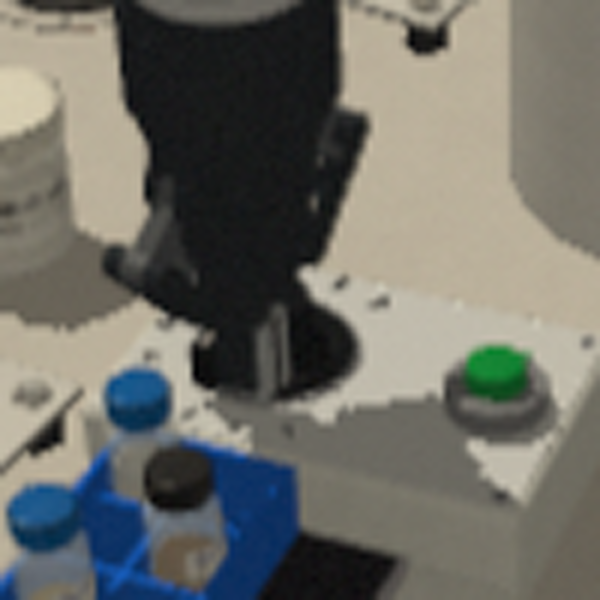

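```bash
python3 - <<'E'
from h import *
if push([72,66,60,54,48,42,36,30]):
    cv2.imwrite("pics/top6.png",ctrl.grab_frame("top")[:,:,::-1]);cv2.imwrite("pics/scene6.png",ctrl.grab_frame("scene")[:,:,::-1])
    crop("",cv2.imread("pics/scene6.png"),235,175,50,"pics/s6z.png",6)
E
```

```text
72 10.47 F [0.4 0.6 0.5] along 0.29 False
66 10.73 F [-4.3  1.4  1.9] along -4.48 False
60 10.99 F [0.9 0.1 0.1] along 0.83 False
54 11.25 F [-1.3 -0.1 -0.2] along -1.16 False
48 11.51 F [-0.3 -0.1  0.4] along -0.17 False
42 11.77 F [-3.7  2.7  0.7] along -4.52 False
36 12.03 F [ 1.  -0.7 -0.3] along 1.16 False
30 12.28 F [-0.1  0.4 -0.1] along -0.33 False
```

View pics/s6z.png

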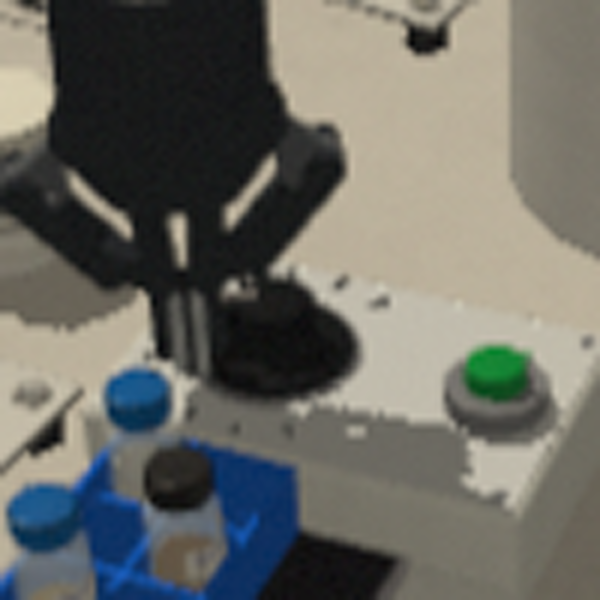

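```bash
python3 - <<'E'
from h import *
push([24,18,13,9,6],speed=.03)
ctrl.hold(.2);print(ctrl.get_state()['force'])
E
```

```text
24 12.66 F [-0.   0.2  0.6] along -0.21 False
18 12.93 F [-2.8  4.7  0.2] along -5.44 False
13 13.19 F [1.3 1.  0.3] along -0.46 False
9 13.44 F [0.3 0.6 0.2] along -0.5 False
6 13.69 F [ 0.5 -0.4 -0.4] along 0.51 False
[-0.01489356  0.16615126  0.06886017]
```

Released. I'll back off along the push direction, then rise and look.

```bash
python3 - <<'E'
from h import *
c,o=pose(A,yaw,6,.033,.030,.074,-1); ctrl.line_to(c,.06,o)
c[2]=.16; ctrl.line_to(c,.2)
# above the button, tool x toward shaker -x/front kept
B=A-.092*np.array([np.cos(yaw),np.sin(yaw),0]); B[2]=.16
o2=rv(-tang(30))
ctrl.line_to(B,.2,o2)
for n in("top","scene","wrist"):
    cv2.imwrite(f"pics/{n}7.png",ctrl.grab_frame(n)[:,:,::-1])
    for l in ("dial_tip","dial_axis"):print(n,[(np.round(d['xyz'],4).tolist(),round(d['confidence'],2)) for d in ctrl.pinpoint(n,l)[:2]])
d=pose(A,yaw,0,.042,0,.0885,1)[0];print('expected tip',d,ctrl.get_state()['time'])
crop("",cv2.imread("pics/scene7.png"),235,175,45,"pics/s7z.png",6)
crop("",cv2.imread("pics/top7.png"),258,180,34,"pics/t7z.png",8)
print([proj("scene",pose(A,yaw,t,.042,0,.0885,1)[0]) for t in(24,0,-24)],proj("scene",A))
E
```

```text
top []
top []
scene [([0.5796, 0.278, 0.0902], 0.76)]
scene [([0.5413, 0.2697, 0.0881], 0.88), ([0.4997, 0.3216, -0.0035], 0.47)]
wrist [([0.5798, 0.2733, 0.0878], 0.61)]
wrist [([0.5403, 0.2665, 0.088], 0.84)]
expected tip [0.57948291 0.27597025 0.0885    ] 16.0833
[array([212.09149466, 173.52677681]), array([214.0725234 , 169.10852415]), array([218.73179726, 165.4637031 ])] [230.29328403 173.00770851]
```

View pics/s7z.png

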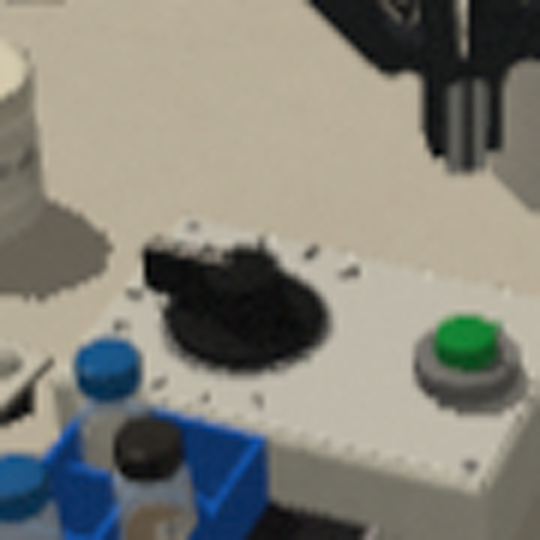

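View pics/t7z.png

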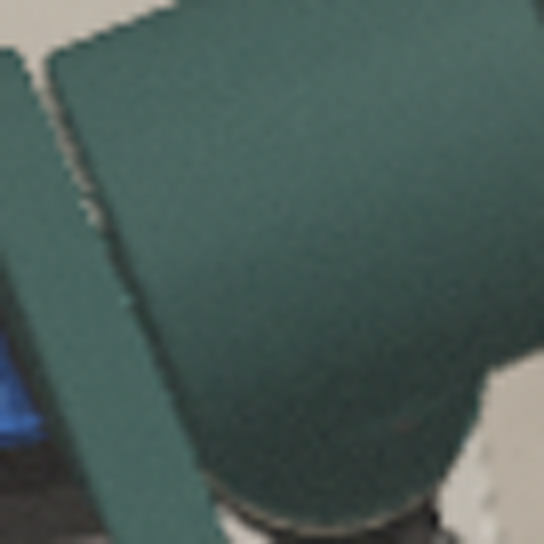

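View pics/wrist7.png

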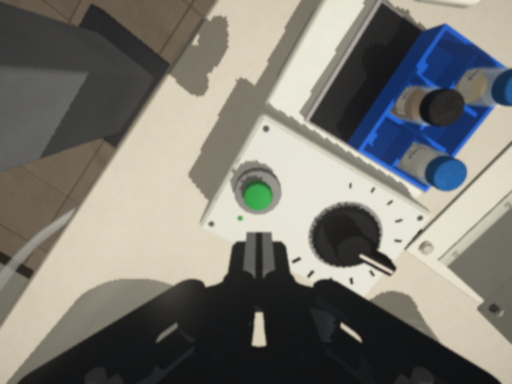

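```bash
python3 - <<'E'
from h import *
B=A-.092*np.array([np.cos(yaw),np.sin(yaw),0]); B=np.array([.4468,.2549,.090])
ctrl.line_to(B,.1)
B[2]=.0740
h=ctrl.line_to(B,.012,force_limit=14); s=ctrl.get_state();print(h,s['time'],s['tcp_pos'],s['force'])
ctrl.hold(.3); s=ctrl.get_state();print(s['tcp_pos'],s['force'])
cv2.imwrite("pics/scene8.png",ctrl.grab_frame("scene")[:,:,::-1])
crop("",cv2.imread("pics/scene8.png"),255,180,45,"pics/s8z.png",6)
E
```

```text
True 18.0083 [0.44680263 0.25489964 0.07652044] [-0.86959032 -0.41445908  6.99822586]
[0.44681393 0.25490844 0.07651692] [-1.03539844 -0.07503422  6.87712589]
```

View pics/s8z.png

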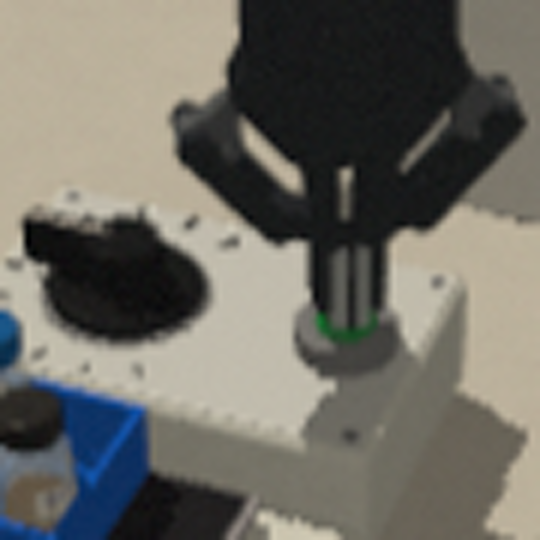

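The button stopped at z = 0.0765, its full 6 mm travel, with a 14 N spike at the stop. Next I rise and check.

```bash
python3 - <<'E'
from h import *
ctrl.line_to([.4468,.2549,.12],.06); ctrl.line_to([.4468,.2549,.25],.2)
ctrl.move_joints([0.1,-0.05,1.55,0,1.6416,-1.2])
s=ctrl.get_state();print(s['time'],s['force'],s['tcp_pos'])
for n in("top","scene","wrist"):
    cv2.imwrite(f"pics/{n}9.png",ctrl.grab_frame(n)[:,:,::-1])
    for l in ("dial_tip","dial_axis","start_button_top","lab_timer","vial_3"):print(n,l,[(np.round(d['xyz'],4).tolist(),round(d['confidence'],2)) for d in ctrl.pinpoint(n,l)[:3]])
crop("",cv2.imread("pics/scene9.png"),235,195,50,"pics/s9z.png",6)
E
```

```text
20.9583 [ 0.22038683  0.1122963  -0.42279412] [0.40069642 0.10965568 0.421319  ]
top dial_tip [([0.5784, 0.2739, 0.0864], 0.79)]
top dial_axis [([0.5399, 0.2704, 0.0918], 0.62)]
top start_button_top [([0.4459, 0.2571, 0.0837], 0.43)]
top lab_timer [([0.4574, 0.4962, -0.0033], 0.82)]
top vial_3 [([0.5355, 0.3606, 0.04], 0.61), ([0.4971, 0.3861, 0.0406], 0.5), ([0.5223, 0.4227, 0.0439], 0.4)]
scene dial_tip [([0.5797, 0.2759, 0.0883], 0.96), ([0.5387, 0.3577, 0.0413], 0.54), ([0.4478, 0.2564, 0.0826], 0.5)]
scene dial_axis [([0.5394, 0.2674, 0.0855], 0.89)]
scene start_button_top [([0.5391, 0.269, 0.085], 0.57)]
scene lab_timer [([0.4564, 0.5027, -0.0022], 0.91)]
scene vial_3 [([0.495, 0.3857, 0.0376], 0.84), ([0.5266, 0.4268, 0.0426], 0.8), ([0.5341, 0.3566, 0.0425], 0.59)]
wrist dial_tip [([0.58, 0.274, 0.0897], 0.88)]
wrist dial_axis [([0.5392, 0.2686, 0.0896], 0.85)]
wrist start_button_top [([0.4531, 0.2516, 0.0824], 0.55), ([0.4609, 0.4991, -0.0003], 0.44)]
wrist lab_timer [([0.4604, 0.4989, -0.0006], 0.6), ([0.5375, 0.2662, 0.0925], 0.42)]
wrist vial_3 [([0.4981, 0.3853, 0.0412], 0.87), ([0.5302, 0.3597, 0.048], 0.82), ([0.5274, 0.4223, 0.0425], 0.7)]
```

View pics/s9z.png

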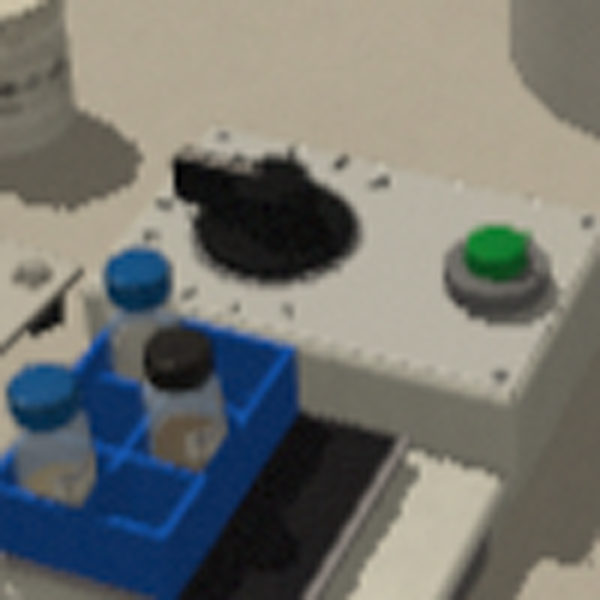

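View pics/top9.png

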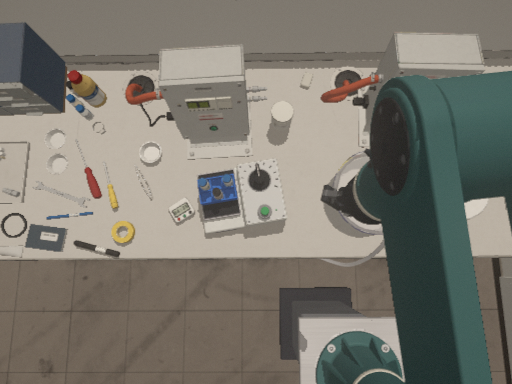

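The wing points straight back, with its tip at about (257,165) in the top picture. The button is up, and the vials and timer are where they were. The arm is clear at z = 0.42.

```bash
python3 -c "
from cell import ctrl
ctrl.hold(.3);print(ctrl.finish_job(),ctrl.get_state()['time'])"
```

```text
the job is handed in; nothing more can be done
the job is handed in; nothing more can be done
```

I turned the dial up four clicks, then pressed the start button and let it come up, and handed the job in at about 22 s of the 51 s allowed.

- **Dial:** It stood in click 1, with the wing about 96° counter-clockwise from the shaker's +x. I pushed the wing clockwise with the shut fingertips, gripping nothing. The highest push I read was about 5.4 N, and the force dropped to nothing at the fourth snap. After I backed off, all three cameras put the wing within a few degrees of 0°, which is click 5. The next clicks are 24° away.
- **Button:** I pressed it only after that check. It stopped at z = 76.5 mm, its full 6 mm travel, with a 14 N spike at the stop. The last picture shows it up again.
- **Everything else:** The three vials and the timer were found where they had been, to within the detectors' accuracy. The arm ended clear of everything, with the tool at z = 0.42 m.

Two things disagreed or were missing:
- **Wrong detections:** The detectors sometimes gave a wrong match. In the last scene picture the best match for the button was the dial, so I checked the button in the pictures instead.
- **First snap:** It showed no clear force peak in my coarse readings, so I counted clicks by the wing's final angle.

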